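# Set a circuit board square in the clamping jig

### The job

Set the green circuit board square in the clamping jig, ready for soldering: with the fingertips, nudge it along the base plate until it sits flush against the blue rear fence and up against the red end stop on its left, and push the sliding clamp bar up until it bears on the board's near edge. Pick nothing up: the board stays down on its spacers and is not pushed by its components. Leave everything else on the bench where it is, and finish clear of it all.

Things in the scene. Friction and masses are not known exactly. Their poses are not given: they have to be found in the camera images.
- jig: Clamping jig, fixed to the bench: aluminium base plate 280 mm (jig x) by 220 mm (jig y), its top 12 mm above the bench. Origin: centre of its underside. x runs from the clamp bar to the fence, away from the robot; y to the left along the fence.
- fence_face (a point): Blue rear fence on the far part of the plate, 200 mm long in jig y, 22 mm thick, 16 mm high above the plate. This point lies on the plate's top, at the middle of the fence's face towards the robot, 95 mm in +x from the jig's centre. Axes are the jig's: x into the fence, y left, z up.
- stop_face (a point): Red end stop, fixed at the left part of the fence; its place along the fence differs from start to start. A block 64 mm long in x from the fence towards the robot, 14 mm thick in y, 15 mm high above the plate. This point: at the plate's top, middle of its face that looks right (-y), towards the board. Axes as the jig's.
- bar_face (a point): Blue clamp bar on the near part of the plate, parallel to the fence: 130 mm long (y), 24 mm thick (x), top 18.5 mm above the plate; two black knobs on it, 21 mm across, up to 33.5 mm, 49 mm left and right of its middle. This point: middle of its rubber front face, at the plate's top. Its back face, to push on, is 24 mm towards -x. Axes as the jig's.
- clamp_bar (a joint): Travel of the clamp bar along jig +x, m; 0 = fully back (front face 190 mm from the fence), range 0 to 0.135. It takes about 3 N to slide, has no spring and stays where it is left.
- board_center (a point): Green circuit board, 80 mm (x) by 110 mm (y), 2 mm thick, about 0.2 kg, loose on the plate between bar and fence. It stands on four 10 mm spacers near its corners, so the slab lies 10 to 12 mm above the plate, free below. This point: the slab's centre. Axes within 0.2 rad of the jig's at the start; its +x edge goes to the fence, its +y edge to the stop.
- parts: The components soldered on the board's top (capacitors, transformer, heat sink), up to 29 mm above it, all at least 12 mm in from its edges. The origin is the board's: centre of the board, at the feet of the spacers. Not to be pushed on.
- flux_jar: flux jar, amber glass with black cap, 33 mm across, 38 mm high, standing on the jig's base plate left of the clamp bar; origin at the centre of its underside. Bystander.
- solder_spool: grey spool of solder wire standing on end, 58 mm across, 48 mm high, on the bench to the right of the jig; origin at the centre of its underside. Bystander.
- solder_tin: flat round yellow tin, 66 mm across, 22 mm high, on the bench to the left of the jig; origin at the centre of its underside. Bystander.
- screwdriver: red-handled screwdriver lying on the bench on the right. Bystander.
- cutters: blue-handled side cutters lying flat on the bench to the left of the jig, about 140 mm long, 12 mm thick. Bystander.
- spray_can: black and red spray can with white cap, 66 mm across, 188 mm high, standing on the right; origin at the centre of its underside. Bystander.
- multimeter: yellow and grey hand multimeter lying on its back on the left, 180 x 88 mm, 41 mm high; origin at the centre of its underside. Bystander.
Not all that is in view belongs to the job. What is meant by the part that bears board_center is not pink or purple, and is the larger of those in its own colour.

How it is judged:
By the outcome, as a careful person would: the job done as asked, in the order asked, and still so for the second after the job is handed in, with the robot touching nothing.
It also fails if it takes over 48 s, if anything falls off the work surface, if the arm or the gripper's body presses on something with over 40 N, if the wrist force passes 120 N, or if a joint passes its speed limit or range.

### The arm

A 7-joint arm with a two-finger parallel gripper is mounted at the origin on the work surface. World frame = base frame: x ahead of the robot, y to its left, z up, the work surface at z = 0. Lengths are in mm, angles in rad, forces in N, time in s.
With the tool pointing down it reaches from about 400 to 875 mm from the base axis. Payload 4.4 kg.
Tool frame: the origin (TCP) lies between the finger pads; the fingertips stand ctrl.tcp_to_tips ahead of it and the grasp point (between the pads) lies 8 mm behind it (ctrl.tcp_to_tips is the distance from the TCP to the fingertips, in mm); z points along the fingers, y is the direction in which the jaws open and shut (so a half turn about z gives the same grasp; the last joint's range is limited). The gripper opens to 85 mm and grips with 20 to 120 N. Pads are 22 mm wide; open, the fingers measure 114 mm over their backs; the gripper's body (76 mm by 85 mm) begins 54 mm behind the grasp point. The pads swing forward as they close: fully open they stand 13 mm farther back than shut.
Start: joints at [1.232, 0.628, 0.038, 1.517, -0.027, 0.996, -0.02], TCP at [175.157, -625.97, 219.613] pointing down, gripper open.
Joint ranges: [-3.06, 3.06], [-0.37, 2.12], [-1.25, 1.32], [0.18, 2.47], [-1.1, 4.24], [0.23, 1.98], [-2.94, 2.94]. Speed limits (rad/s): [2.57, 2.57, 3.14, 3.14, 3.14, 3.14, 3.14].

### API

Orientations are given as [roll, pitch, yaw] about the fixed x, y, z axes, in that order (R = Rz(yaw) Ry(pitch) Rx(roll)).
In Python, from cell import ctrl gives the robot as it stands.
- The arm moves only by the tool send_rows, never from a script. Its argument "rows" is a list of rows, each an object of numbers: "x", "y", "z": the shift along the world's x, y, z in cm; "roll": the turn about the world's z in degrees; "claw": the closure, from 0 (fully open) to 1 (shut). A call has 1 to 5 rows; each row is the pose to reach, as a shift and turn from the pose commanded when the call began; what a row does not reach only later rows make up. A row lasts 1/12 s, in which the tool goes at most 41.7 mm and 7.16 degrees, less where a joint would pass 70% of its speed; a pose out of reach is approached as far as the arm can. A call with a gripper value outside its range is refused whole. The fingers move at their own pace and stop on an object; the grip force is fixed at half the most. Time passes only in rows, so rows that repeat a pose let the fingers close. It gives the time, the measured TCP pose, the force and the opening at its end, in the units of the state.
- ctrl.read_state(): the state, without advancing time (a new reading comes with each control period).
- ctrl.get_image(name): name is "scene" or "top" or "wrist"; returns (picture, depth): 400x640x3 uint8, blue, green, red; 400x640 float32, mm along the optical axis (not along the pixel's ray), 0 where there is no reading.
- ctrl.get_calibration(name): a dict with "intrinsics" (3x3 intrinsics, pixels), "T" (4x4, takes a point from camera to world coordinates). Camera axes: x right, y down, z forward; pixel columns grow to the right and rows downward; lengths in mm; the calibration is good to about 2 mm. A picture is of the moment at which its call begins: read the wrist's pose just before it. get_calibration takes no time and is no camera call; for the wrist camera it gives the pose at the moment of the call.
- ctrl.finish_job(): hands the job in, once; it reports no verdict.
Trained networks look in the newest picture that a camera, given by its name, has taken for a name from the list of things; names that differ only in an ending like _2 or _b are one class to them, and where a whole thing is asked for, a point or a joint stands for the part that bears it (a point fixed in the world has none). Each returns a list of dicts, best first, with "confidence" (0 to 1); they miss things now and then, are a little off and sometimes report something else, mostly with a low value. They report only what shows in the picture. A call takes as long as a camera call. They do not tell look-alikes from the thing itself.
- ctrl.recognise(camera, query): "uv" ([column, row] in pixels, amid what is visible of it).
- ctrl.regions_of(camera, query): "region" (400x640 bool, what is visible of it) and "uv" ([column, row] in pixels, amid what is visible of it).
- ctrl.place_of(camera, query): "uv" ([column, row] in pixels: a listed point, or the origin of a listed thing).
The state is a dict: "clock": time; "qpos": joint angles; "qd": joint speeds; "tau": joint torques, N m; "eef_pos": TCP position; "tool_rot": TCP orientation; "force": force on the tool from outside, world axes, zero at the start; "torque": the same for the moment, N m; "width": finger opening in mm.
Only numpy, scipy, OpenCV 4.12 (cv2) and the standard library are available. Lean on these libraries where they do the work, as an engineer would, in place of code of your own. Each camera call takes 0.05 s, during which the arm holds its last target. There are 200 camera calls.

## Working session

There is one attempt and no reset: what is moved stays moved. The work goes in short steps, Python scripts to look and compute and a tool call to move; the robot and the scene stay as the last step left them, time stands still between calls to the robot, and variables do not carry over. Pictures are saved under pics/ and viewed, on a budget of 10 in all, crops included, one or two more only if the job needs it, and the job is handed in when it is done.

Besides the shell and the picture viewer there is one more tool, called after ">>>" as name([rows], argument=value, ...), one row to a line, values as JSON. send_rows: Moves the arm, as the interface text tells. Its arguments: {"type":"object","properties":{"rows":{"type":"array"}},"required":["rows"]}

```bash
ls; mkdir -p pics; cat > h.py <<'E'
import numpy as np, cv2
from cell import ctrl
def world(cam,uv,d=None,z=None,cal=None):
    c=cal or ctrl.get_calibration(cam); K=np.array(c["intrinsics"]);T=np.array(c["T"])
    r=np.linalg.inv(K)@np.array([uv[0],uv[1],1.0])
    if z is not None:
        w=T[:3,:3]@r; d=(z-T[2,3])/w[2]
    return T[:3,:3]@(r*d)+T[:3,3]
def proj(cam,p):
    c=ctrl.get_calibration(cam);T=np.linalg.inv(np.array(c["T"]));q=np.array(c["intrinsics"])@(T[:3,:3]@np.array(p)+T[:3,3]);return q[:2]/q[2]
E
python3 - <<'E'
from h import *
s=ctrl.read_state();print(s["clock"],s["eef_pos"],s["tool_rot"],s["width"],ctrl.tcp_to_tips)
for cam in("top","scene"):
    im,d=ctrl.get_image(cam);cv2.imwrite(f"pics/{cam}0.png",im);np.save(f"{cam}0.npy",d)
    print(cam,np.round(ctrl.get_calibration(cam)["T"],2).tolist(),np.round(ctrl.get_calibration(cam)["intrinsics"],1).tolist())
    for q in("board_center","fence_face","stop_face","bar_face","jig","flux_jar","solder_spool"):
        for r in ctrl.place_of(cam,q)[:3]:
            u,v=r["uv"];dd=d[int(v),int(u)]
            print(cam,q,round(r["confidence"],2),np.round(r["uv"],1),np.round(world(cam,r["uv"],dd),1))
E
```

```text
pics
0.0 [ 174.99024136 -625.31584755  218.67924546] [-3.13965066e+00  3.15224566e-05  2.72837245e-01] 85.37281515874687 11.0
top [[0.02, -1.0, 0.08, 532.22], [-1.0, -0.01, 0.03, -22.5], [-0.03, -0.08, -1.0, 1121.6], [0.0, 0.0, 0.0, 1.0]] [[432.1, 0.0, 317.1], [0.0, 432.1, 199.0], [0.0, 0.0, 1.0]]
top board_center 0.95 [308.4 107.7] [850.6  37.7  34.9]
top board_center 0.9 [372.5 166. ] [ 703.4 -128.4   23.9]
top board_center 0.76 [307.2 296.3] [371.9  32.2  24.9]
top fence_face 0.61 [234.3 256.9] [465.6 221.9  12.3]
top fence_face 0.56 [288.8 165.8] [701.9  86.4  19.1]
top stop_face 0.58 [263.5 176.6] [673.8 152.2  12.9]
top bar_face 0.81 [294.1 232.5] [530.6  68.1  29.7]
top jig 0.65 [289.  201.1] [610.4  83.4  23. ]
top flux_jar 0.72 [257.  234.5] [524.1 158.3  51.7]
top solder_spool 0.79 [362.1 212.7] [ 582.6 -101.4   45.8]
scene [[-0.43, 0.56, -0.71, 1277.85], [0.9, 0.26, -0.34, 303.13], [-0.01, -0.78, -0.62, 624.42], [0.0, 0.0, 0.0, 1.0]] [[375.0, 0.0, 316.8], [0.0, 375.0, 189.2], [0.0, 0.0, 1.0]]
scene board_center 0.8 [336.8 212.4] [659.1  57.9  30. ]
scene board_center 0.78 [369.3 156.4] [395.9  47.8  28.7]
scene board_center 0.71 [287.7 272.7] [866.3  39.4  29.7]
scene fence_face 0.97 [341.3 232.7] [711.9  91.5  24.3]
scene stop_face 0.65 [374.5 230.6] [671.1 156.3  21.5]
scene bar_face 0.97 [364.9 191.9] [530.6  84.1   7.9]
scene bar_face 0.54 [341.6 212.6] [656.4  69.   31.4]
scene jig 0.8 [354.2 215.1] [643.8  96.5  23.6]
scene flux_jar 0.72 [354.5 217.2] [648.2  99.   21.5]
scene flux_jar 0.58 [397.1 202.7] [539.5 173.1   9.5]
scene solder_spool 0.91 [293.2 184.9] [602.7 -89.9  24.9]
```

```bash
python3 - <<'E'
import cv2
a=cv2.imread("pics/top0.png")[70:340,160:460];cv2.imwrite("pics/top_c.png",cv2.resize(a,None,fx=2.2,fy=2.2,interpolation=cv2.INTER_CUBIC))
a=cv2.imread("pics/scene0.png")[110:330,210:490];cv2.imwrite("pics/scene_c.png",cv2.resize(a,None,fx=2.7,fy=2.7,interpolation=cv2.INTER_CUBIC))
E
```

```text
(no output)
```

View pics/top_c.png

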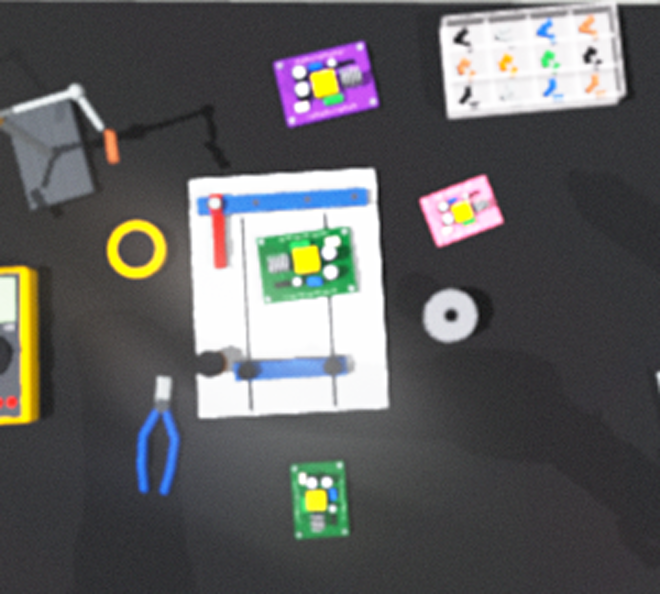

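View pics/scene_c.png

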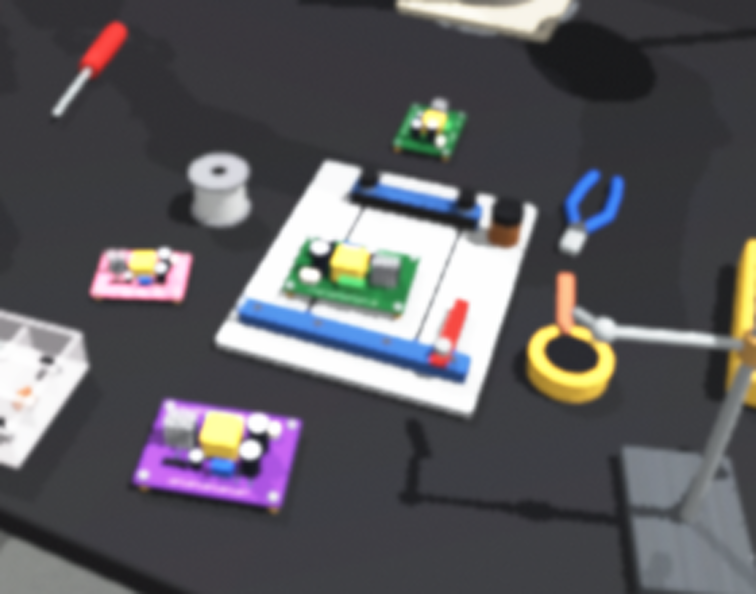

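Candidates for the board (top-camera pixels): green in jig (300,190), the smaller green near the robot (304,297), purple (308,108), pink (370,165). I choose the larger green one in the jig at (300,190). The jig carries the fence at the top, the red stop on the left, and the bar at the bottom with the jar to its left. Next I bring the wrist camera over it.

>>> send_rows([
  {"z": 4},
  {"z": 8},
  {"z": 10, "x": 3, "y": 3, "roll": -4},
  {"z": 11, "x": 20, "y": 33, "roll": -8},
  {"z": 11, "x": 20, "y": 33, "roll": -15},
])

```text
$.rows[0]: bad value
```

```bash
python3 - <<'E'
from h import *
s=ctrl.read_state();print(s["clock"],s["eef_pos"],s["tool_rot"],np.round(s["qpos"],2))
print(np.round(ctrl.get_calibration("wrist")["T"],2))
for q in("spray_can",):
    print([(r["confidence"],r["uv"],world("top",r["uv"],z=0)) for r in ctrl.place_of("top",q)])
E
```

```text
0.8 [ 175.15878297 -625.97913344  219.62067319] [ 3.14155688e+00 -3.94290598e-05  2.72753709e-01] [ 1.23  0.63  0.04  1.52 -0.03  1.   -0.02]
[[ 2.7000e-01 -9.2000e-01 -2.8000e-01  2.4627e+02]
 [-9.6000e-01 -2.6000e-01 -8.0000e-02 -6.0645e+02]
 [ 0.0000e+00  2.9000e-01 -9.6000e-01  3.7357e+02]
 [ 0.0000e+00  0.0000e+00  0.0000e+00  1.0000e+00]]
[(0.82, [473.3, 190.5], array([ 646.6021518 , -390.45545341,    0.        ]))]
```

>>> send_rows([
  {"x": 0, "y": 0, "z": 4, "roll": 0, "claw": 0},
  {"x": 2, "y": 3, "z": 6, "roll": -5, "claw": 0},
  {"x": 20, "y": 30, "z": 11, "roll": -15.6, "claw": 0},
  {"x": 20, "y": 30, "z": 11, "roll": -15.6, "claw": 0},
  {"x": 20, "y": 30, "z": 11, "roll": -15.6, "claw": 0},
])

```text
clock: 1.27
eef_pos: [264.4, -491.8, 299.3]
tool_rot: [3.141, -0.001, -0.003]
force: [1.2, -0.4, 0.7]
width: 85.2
```

>>> send_rows([
  {"x": 39, "y": 56, "z": 3, "roll": 0, "claw": 0},
  {"x": 39, "y": 56, "z": 3, "roll": 0, "claw": 0},
  {"x": 39, "y": 56, "z": 3, "roll": 0, "claw": 0},
  {"x": 39, "y": 56, "z": 3, "roll": 0, "claw": 0},
  {"x": 39, "y": 56, "z": 3, "roll": 0, "claw": 0},
])

```text
clock: 1.68
eef_pos: [383.5, -320.6, 308.3]
tool_rot: [3.141, -0.001, 0.0]
force: [-0.0, -1.1, 0.2]
width: 85.9
```

>>> send_rows([
  {"x": 27, "y": 39, "z": 2, "roll": 0, "claw": 0},
  {"x": 27, "y": 39, "z": 2, "roll": 0, "claw": 0},
  {"x": 27, "y": 39, "z": 2, "roll": 0, "claw": 0},
  {"x": 27, "y": 39, "z": 2, "roll": 0, "claw": 0},
  {"x": 27, "y": 39, "z": 2, "roll": 0, "claw": 0},
])

```text
clock: 2.1
eef_pos: [502.0, -149.4, 317.0]
tool_rot: [3.141, -0.001, 0.0]
force: [1.0, -1.3, -0.5]
width: 85.4
```

>>> send_rows([
  {"x": 16, "y": 23, "z": 2, "roll": 0, "claw": 0},
  {"x": 16, "y": 23, "z": 2, "roll": 0, "claw": 0},
  {"x": 16, "y": 23, "z": 2, "roll": 0, "claw": 0},
  {"x": 16, "y": 23, "z": 2, "roll": 0, "claw": 0},
  {"x": 16, "y": 23, "z": 2, "roll": 0, "claw": 0},
])

```text
clock: 2.52
eef_pos: [620.6, 21.2, 331.8]
tool_rot: [3.141, -0.0, 0.0]
force: [0.7, -0.1, -0.3]
width: 85.2
```

>>> send_rows([
  {"x": 4, "y": 5, "z": 0, "roll": 0, "claw": 1},
  {"x": 4, "y": 5, "z": 0, "roll": 0, "claw": 1},
  {"x": 4, "y": 5, "z": 0, "roll": 0, "claw": 1},
  {"x": 4, "y": 5, "z": 0, "roll": 0, "claw": 1},
])

```text
clock: 2.85
eef_pos: [659.8, 70.9, 330.5]
tool_rot: [3.142, 0.001, 0.003]
force: [-0.2, -0.3, -0.0]
width: 38.8
```

```bash
cat > look.py <<'E'
import sys
from h import *
tag=sys.argv[1]
s=ctrl.read_state();print(s["clock"],np.round(s["eef_pos"],1),np.round(s["tool_rot"],3),round(s["width"],1))
cal=ctrl.get_calibration("wrist");im,d=ctrl.get_image("wrist");cv2.imwrite(f"pics/{tag}.png",im)
np.savez(f"{tag}.npz",d=d,T=cal["T"],K=cal["intrinsics"])
Z={"board_center":23,"fence_face":12,"stop_face":12,"bar_face":12,"flux_jar":12}
for q in Z:
    for r in ctrl.place_of("wrist",q)[:2]:
        u,v=map(int,r["uv"]);v=min(max(v,0),399);u=min(max(u,0),639)
        print(q,round(r["confidence"],2),np.round(r["uv"],1),np.round(world("wrist",r["uv"],d[v,u],cal=cal),1),"atZ",np.round(world("wrist",r["uv"],z=Z[q],cal=cal),1))
E
python3 look.py w1
```

```text
2.85 [659.8  70.9 330.5] [3.142e+00 1.000e-03 3.000e-03] 38.8
board_center 0.87 [327.6 174. ] [646.2  58.8  44.5] atZ [642.   58.2  23. ]
board_center 0.84 [335.  315.1] [379.8  42.   24.1] atZ [379.   41.9  23. ]
fence_face 0.86 [311.1 136.2] [699.5  84.3  10.9] atZ [699.5  84.3  12. ]
stop_face 0.69 [262.8 157.5] [668.1 158.7  25.6] atZ [666.1 161.4  12. ]
bar_face 0.74 [319.3 235.9] [531.   71.1  10.9] atZ [531.5  71.1  12. ]
flux_jar 0.67 [267.4 242.2] [535.3 154.4  47.1] atZ [519.4 161.1  12. ]
```

View pics/w1.png

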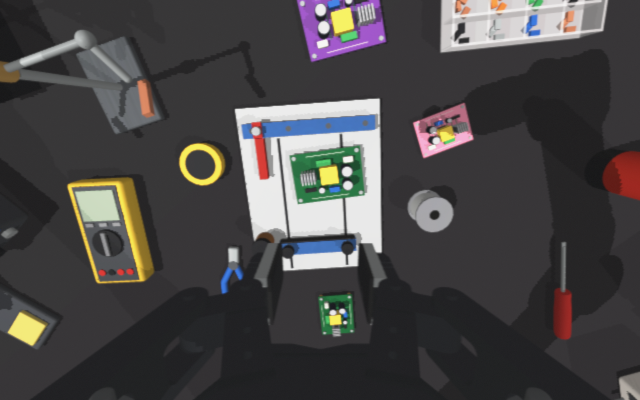

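```bash
cat > fit.py <<'E'
import sys
from h import *
tag=sys.argv[1]
im=cv2.imread(f"pics/{tag}.png")
if "top" in tag or "scene" in tag:
    cam="top" if "top" in tag else "scene"; cal=ctrl.get_calibration(cam); d=np.load(f"{tag}.npy")
else:
    f=np.load(f"{tag}.npz");cal=dict(T=f["T"],intrinsics=f["K"]);d=f["d"]
K=np.array(cal["intrinsics"]);T=np.array(cal["T"])
hsv=cv2.cvtColor(im,cv2.COLOR_BGR2HSV);H,S,V=cv2.split(hsv)
vv,uu=np.mgrid[:400,:640]
P=(np.linalg.inv(K)@np.stack([uu.ravel(),vv.ravel(),np.ones(uu.size)]))*d.ravel()
P=((T[:3,:3]@P).T+T[:3,3]).reshape(400,640,3)
# work region only
reg=(P[...,0]>470)&(P[...,0]<760)&(P[...,1]>-70)&(P[...,1]<210)&(d>0)
def rect(m,z,name,zr):
    m=(m&reg&(P[...,2]>zr[0])&(P[...,2]<zr[1])).astype(np.uint8)
    n,l,st,c=cv2.connectedComponentsWithStats(m)
    if n<2: print(name,"none");return
    k=1+st[1:,4].argmax();v,u=np.nonzero(l==k)
    W=np.array([world(0,(a,b),z=z,cal=cal)[:2] for a,b in zip(u,v)])
    zm=np.median(P[v,u,2])
    (c,(w,h),a)=cv2.minAreaRect(W.astype(np.float32))
    while a>45:a-=90;w,h=h,w
    while a<-45:a+=90;w,h=h,w
    print(name,len(u),"z",round(zm,1),"c",np.round(c,1),"size x,y",round(w,1),round(h,1),"ang",round(np.radians(a),3),"px",u.min(),u.max(),v.min(),v.max())
blue=(H>100)&(H<118)&(S>120)&(V>60)
red=((H<6)|(H>174))&(S>130)&(V>80)
green=(H>50)&(H<90)&(S>90)&(V>30)
rect(green,24,"board",(15,32))
rect(blue&(P[...,0]>640),28,"fence",(18,36))
rect(blue&(P[...,0]<690),30.5,"bar",(20,38))
rect(red,27,"stop",(18,36))
rect((S<40)&(V>150),12,"plate",(4,18))
E
python3 fit.py w1; python3 fit.py top0; python3 fit.py scene0
```

```text
board 1917 z 23.6 c [640.5  58.3] size x,y 79.0 107.5 ang 0.14 px 291 363 146 202
fence 1527 z 27.6 c [715.9  73.2] size x,y 21.0 166.8 ang 0.074 px 262 374 115 137
bar 578 z 30.0 c [519.7  79.4] size x,y 20.7 107.0 ang 0.071 px 282 346 240 253
stop 385 z 26.8 c [670.2 160.7] size x,y 69.2 14.2 ang 0.089 px 254 268 133 178
plate 11198 z 11.6 c [621.7  82.4] size x,y 253.5 218.9 ang 0.072 px 235 380 99 251
board 663 z 23.8 c [638.7  58. ] size x,y 77.1 106.1 ang 0.148 px 278 321 174 206
fence 466 z 27.6 c [713.8  72.7] size x,y 19.1 165.1 ang 0.074 px 262 326 156 166
bar 163 z 30.3 c [518.6  77.4] size x,y 16.2 73.4 ang 0.094 px 276 305 234 241
stop 115 z 27.4 c [669.8 160.5] size x,y 65.5 12.2 ang 0.108 px 256 261 165 190
plate 6164 z 11.7 c [608.3  79.8] size x,y 281.0 220.9 ang 0.073 px 246 336 147 256
board 398 z 21.6 c [646.4  60.8] size x,y 72.5 104.9 ang 0.164 px 317 363 200 224
fence 566 z 25.1 c [723.2  78. ] size x,y 27.3 168.6 ang 0.079 px 299 369 221 247
bar 168 z 27.5 c [528.  73.] size x,y 22.8 88.1 ang 0.063 px 345 378 178 188
stop 74 z 24.9 c [665.5 162.5] size x,y 49.2 12.0 ang 0.09 px 374 382 221 236
plate 3758 z 9.4 c [614.6  82.7] size x,y 281.3 219.2 ang 0.073 px 290 407 170 262
```

Fits agree across the cameras: jig centre (608.5,80), yaw 0.073, stop face at jig y≈69, board at jig (29.8,−24) and +0.07 rad from the jig, slab top z≈24 (matches the text). Goal for the board centre is about (662,98). First I push to the fence with half-open fingers.

>>> send_rows([
  {"x": -9, "y": -1.8, "z": -4, "roll": 4, "claw": 0.35},
  {"x": -9, "y": -1.8, "z": -10, "roll": 4, "claw": 0.35},
  {"x": -9, "y": -1.8, "z": -14, "roll": 4, "claw": 0.35},
  {"x": -9, "y": -1.8, "z": -18, "roll": 4, "claw": 0.35},
  {"x": -9, "y": -1.8, "z": -22, "roll": 4, "claw": 0.35},
])

```text
clock: 3.57
eef_pos: [573.6, 51.0, 158.1]
tool_rot: [3.141, -0.002, 0.069]
force: [0.2, 0.7, 0.6]
width: 55.3
```

>>> send_rows([
  {"x": 0, "y": 0, "z": -2, "roll": 0, "claw": 0.35},
  {"x": 0, "y": 0, "z": -4, "roll": 0, "claw": 0.35},
  {"x": 0, "y": 0, "z": -4, "roll": 0, "claw": 0.35},
  {"x": 0, "y": 0, "z": -4, "roll": 0, "claw": 0.35},
])

```text
clock: 3.9
eef_pos: [574.2, 51.7, 117.9]
tool_rot: [3.141, 0.001, 0.069]
force: [-0.1, -0.5, 0.3]
width: 55.7
```

```bash
python3 look.py w2; python3 fit.py w2
```

```text
3.9 [574.2  51.7 117.9] [3.141e+00 1.000e-03 6.900e-02] 55.7
board_center 0.86 [541.2  54.2] [ 703.8 -112.5   17.5] atZ [ 702.6 -108.9   23. ]
board_center 0.63 [313.5 125.2] [639.2  60.5  46. ] atZ [638.3  60.9  23. ]
fence_face 0.62 [286.8  37.5] [702.8  86.1  12.5] atZ [702.9  86.2  12. ]
stop_face 0.64 [196.6  78.8] [667.  154.5  21.6] atZ [667.8 158.2  12. ]
bar_face 0.79 [291.3 240.9] [530.7  75.4  13.7] atZ [529.9  75.5  12. ]
flux_jar 0.95 [199.1 239.9] [534.3 154.9  31.8] atZ [524.9 163.1  12. ]
board 8477 z 23.6 c [640.   58.7] size x,y 79.8 108.9 ang 0.147 px 243 384 65 175
fence 6923 z 27.6 c [713.3  73.8] size x,y 21.6 168.6 ang 0.069 px 184 420 0 34
bar 1675 z 30.1 c [521.3  53.6] size x,y 21.0 85.5 ang 0.069 px 266 361 249 270
stop 1783 z 26.8 c [666.2 159.8] size x,y 62.6 16.5 ang 0.083 px 170 202 33 121
plate 27153 z 11.6 c [631.5  83. ] size x,y 193.7 218.9 ang 0.069 px 140 427 0 236
```

View pics/w2.png

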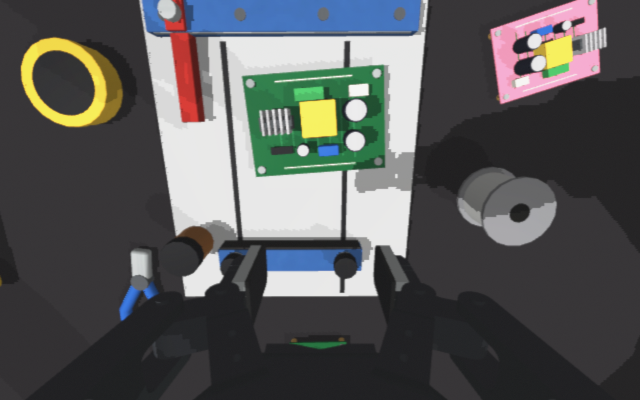

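The wrist picture shows the board at (315,120), fence above, stop at (187,80), bar at (290,255) and jar at (190,250). The fingers have space in the gap between bar and board, so I lower them.

>>> send_rows([
  {"x": -0.5, "y": 0, "z": -4, "roll": 0, "claw": 0.35},
  {"x": -0.5, "y": 0, "z": -7, "roll": 0, "claw": 0.35},
  {"x": -0.5, "y": 0, "z": -8.5, "roll": 0, "claw": 0.35},
  {"x": -0.5, "y": 0, "z": -9.2, "roll": 0, "claw": 0.35},
  {"x": -0.5, "y": 0, "z": -9.2, "roll": 0, "claw": 0.35},
])

```text
clock: 4.62
eef_pos: [569.0, 52.3, 25.1]
tool_rot: [3.141, 0.002, 0.07]
force: [0.7, 0.3, 0.4]
width: 55.1
```

>>> send_rows([
  {"x": 0.6, "y": 0.04, "z": 0, "roll": 0, "claw": 0.35},
  {"x": 1.2, "y": 0.09, "z": 0, "roll": 0, "claw": 0.35},
  {"x": 1.8, "y": 0.13, "z": 0, "roll": 0, "claw": 0.35},
  {"x": 2.3, "y": 0.17, "z": 0, "roll": 0, "claw": 0.35},
  {"x": 2.8, "y": 0.2, "z": 0, "roll": 0, "claw": 0.35},
])

```text
clock: 5.03
eef_pos: [599.1, 54.4, 27.0]
tool_rot: [-3.142, -0.002, 0.07]
force: [-0.1, -0.9, 0.6]
width: 55.3
```

>>> send_rows([
  {"x": 0.4, "y": 0.03, "z": 0, "roll": 0, "claw": 0.35},
  {"x": 0.7, "y": 0.05, "z": 0, "roll": 0, "claw": 0.35},
  {"x": 0.9, "y": 0.07, "z": 0, "roll": 0, "claw": 0.35},
  {"x": 1.0, "y": 0.07, "z": 0, "roll": 0, "claw": 0.35},
])

```text
clock: 5.37
eef_pos: [607.8, 55.1, 26.0]
tool_rot: [-3.142, 0.0, 0.07]
force: [-0.1, 0.8, 0.5]
width: 55.4
```

```bash
python3 look.py w3; python3 fit.py w3;python3 -c "
from h import *
im,d=ctrl.get_image('top');cv2.imwrite('pics/top1.png',im);np.save('top1.npy',d)
im,d=ctrl.get_image('scene');cv2.imwrite('pics/scene1.png',im);np.save('scene1.npy',d)";python3 fit.py top1;python3 fit.py scene1
```

```text
5.3667 [607.8  55.1  26. ] [-3.142  0.     0.07 ] 55.4
board_center 0.8 [313.6 194.9] [645.1  60.3  46.5] atZ [638.6  60.4  23. ]
fence_face 0.7 [270.6  65.2] [703.5  86.9  13.6] atZ [703.7  87.1  12. ]
stop_face 0.92 [143.7 127.6] [667.5 154.8  14.2] atZ [667.4 156.   12. ]
bar_face 0.56 [282. 339.] [531.4  75.5  11.6] atZ [531.8  75.5  12. ]
flux_jar 0.53 [152.4 339.2] [613.2 105.6 106.5] atZ [525.4 164.3  12. ]
board 15278 z 23.6 c [640.3  58.8] size x,y 79.5 109.1 ang 0.144 px 205 418 110 263
fence 18128 z 27.6 c [715.   74.2] size x,y 21.6 168.8 ang 0.07 px 106 481 8 61
bar 603 z 35.3 c [620.4  47.9] size x,y 12.0 16.4 ang 0.148 px 319 349 222 243
stop 4367 z 26.7 c [666.5 158.7] size x,y 62.8 18.9 ang 0.076 px 89 146 62 191
plate 35575 z 11.6 c [627.   82.5] size x,y 158.6 219.8 ang 0.083 px 58 479 57 321
board 120 z 24.0 c [655.2  15.6] size x,y 56.6 19.5 ang 0.228 px 310 319 174 195
fence 379 z 27.8 c [713.9  72.7] size x,y 19.9 165.2 ang 0.077 px 262 326 156 166
bar none
stop 10 z 33.0 c [699.2 164.9] size x,y 5.2 10.4 ang 0.013 px 256 260 165 167
plate 2603 z 11.7 c [609.1  81.4] size x,y 279.3 221.7 ang 0.073 px 246 336 147 254
board 388 z 21.6 c [646.   60.2] size x,y 72.6 105.4 ang 0.151 px 317 363 201 224
fence 618 z 25.1 c [722.2  91. ] size x,y 27.8 194.7 ang 0.075 px 299 383 221 249
bar 49 z 28.1 c [525.3 106.1] size x,y 20.7 26.1 ang 0.106 px 369 379 183 189
stop 80 z 25.0 c [665.9 162.2] size x,y 49.9 12.7 ang 0.09 px 374 382 221 236
plate 3468 z 9.4 c [618.1  82.9] size x,y 274.5 219.4 ang 0.075 px 290 407 174 262
```

View pics/w3.png

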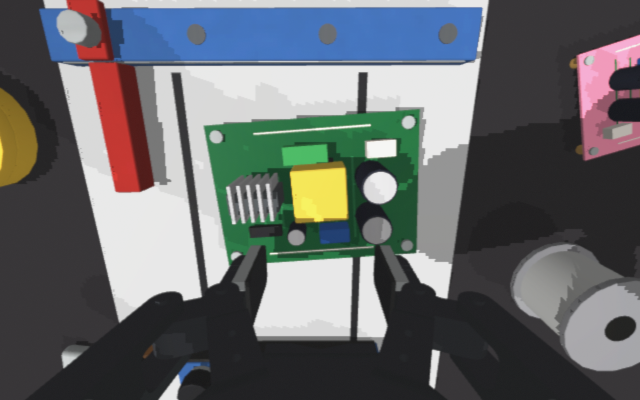

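The board hasn't moved and there is no force: partly open, the tips stand higher and passed over the edge. I back off straight away.

>>> send_rows([
  {"x": -1.5, "y": -0.1, "z": 0, "roll": 0, "claw": 0.35},
  {"x": -3.0, "y": -0.2, "z": 0, "roll": 0, "claw": 0.35},
  {"x": -3.8, "y": -0.27, "z": 0, "roll": 0, "claw": 0.35},
  {"x": -3.8, "y": -0.27, "z": 0, "roll": 0, "claw": 0.35},
])

```text
clock: 6.1
eef_pos: [567.4, 52.0, 26.0]
tool_rot: [3.141, 0.003, 0.071]
force: [0.1, 1.0, -0.5]
width: 55.4
```

```bash
python3 - <<'E'
from h import *
f=np.load("w3.npz");cal=dict(T=f["T"],intrinsics=f["K"]);d=f["d"]
for uv in[(245,256),(250,256),(255,252),(260,250),(262,258),(380,252),(385,250),(390,252),(395,256),(400,262),(250,275),(240,275)]:
    print(uv,np.round(world(0,uv,d[uv[1],uv[0]],cal=cal),1))
E
```

```text
(245, 256) [617.2  89.6  57.7]
(250, 256) [617.3  87.3  57.7]
(255, 252) [617.2  86.   53.1]
(260, 250) [617.6  84.   51.5]
(262, 258) [612.5  83.3  49.8]
(380, 252) [621.2  27.3  53. ]
(385, 250) [621.8  24.7  51.6]
(390, 252) [621.7  22.7  53.3]
(395, 256) [618.1  19.   49.9]
(400, 262) [618.   18.   55.6]
(250, 275) [617.6  83.6  74.3]
(240, 275) [617.4  87.6  74.4]
```

```bash
python3 - <<'E'
from h import *
f=np.load("w3.npz");T=np.linalg.inv(f["T"]);K=f["K"];d=f["d"];cal=dict(T=f["T"],intrinsics=K)
for z in(15,21,35,50): 
    q=K@(T[:3,:3]@np.array([617,86,z])+T[:3,3]);print(z,np.round(q[:2]/q[2]))
for v in range(225,270,4): print(v,np.round(world(0,(256,v),d[v,256],cal=cal),1),cv2.imread("pics/w3.png")[v,256])
s=ctrl.read_state();print(ctrl.tcp_to_tips,s["eef_pos"])
cal=ctrl.get_calibration("wrist");im,d=ctrl.get_image("wrist");cv2.imwrite("pics/w4.png",im);np.savez("w4.npz",d=d,T=cal["T"],K=cal["intrinsics"])
E
python3 fit.py w4
```

```text
15 [268. 224.]
21 [267. 227.]
35 [262. 237.]
50 [256. 249.]
225 [618.8  91.7  23.2] [33 47 25]
229 [618.1  90.9  27.2] [54 53 53]
233 [616.3  90.6  28.6] [53 51 52]
237 [613.1  90.9  26.8] [58 74 47]
241 [609.5  91.4  24.3] [ 72 122  44]
245 [617.2  87.1  45.7] [ 83 101  73]
249 [617.6  86.   50.9] [94 94 93]
253 [617.4  85.2  54.6] [91 91 90]
257 [617.6  84.4  58.8] [46 47 47]
261 [617.5  83.7  62.3] [32 32 32]
265 [681.5  60.  179.9] [33 32 32]
269 [614.7  83.2  64.4] [34 33 33]
11.0 [567.42164163  52.03460554  25.97385105]
board 21495 z 23.6 c [640.   58.8] size x,y 79.8 109.2 ang 0.144 px 194 427 18 197
fence none
bar 2999 z 30.1 c [521.8  49.8] size x,y 20.7 78.0 ang 0.07 px 253 383 307 336
stop 4018 z 26.7 c [658.9 158.1] size x,y 47.3 18.8 ang 0.074 px 75 135 0 111
plate 20986 z 11.6 c [609.1 161.8] size x,y 155.6 57.9 ang 0.073 px 43 198 0 280
```

View pics/w4.png

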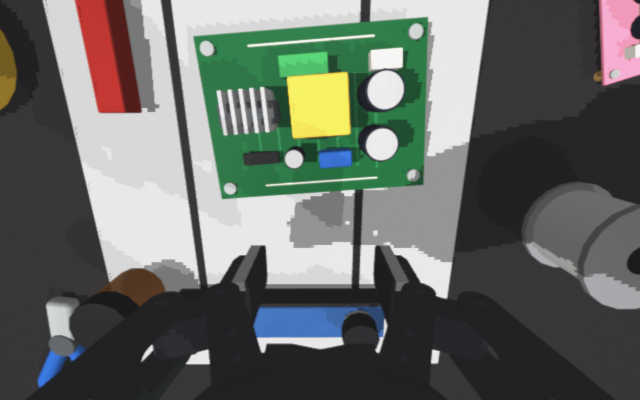

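```bash
python3 - <<'E'
from h import *
im,d=ctrl.get_image("scene");cv2.imwrite("pics/scene2.png",im);np.save("scene2.npy",d)
print("px",proj("scene",[577,82,15]),proj("scene",[577,82,46]),proj("scene",[577,22,15]))
a=im[140:250,290:420];cv2.imwrite("pics/s2c.png",cv2.resize(a,None,fx=5,fy=5,interpolation=cv2.INTER_CUBIC))
for y in(22,82):
  for z in range(5,75,7):
    u,v=proj("scene",[577,y,z]).round().astype(int);print(y,z,(u,v),np.round(world("scene",(u,v),d[v,u]),0),im[v,u])
E
```

```text
px [358.11081128 199.87314929] [358.88940291 190.27374015] [336.26398552 193.57780185]
22 5 (np.int64(336), np.int64(197)) [587.  25.  12.] [179 180 175]
22 12 (np.int64(336), np.int64(194)) [572.  19.   9.] [223 222 221]
22 19 (np.int64(336), np.int64(192)) [566.  17.  10.] [252 252 252]
22 26 (np.int64(336), np.int64(190)) [557.  13.  10.] [254 254 254]
22 33 (np.int64(336), np.int64(188)) [550.  10.  10.] [254 254 254]
22 40 (np.int64(337), np.int64(186)) [582.  25.  45.] [201 198 197]
22 47 (np.int64(337), np.int64(184)) [579.  24.  48.] [80 79 77]
22 54 (np.int64(337), np.int64(182)) [583.  25.  58.] [74 73 71]
22 61 (np.int64(337), np.int64(179)) [583.  25.  67.] [76 75 73]
22 68 (np.int64(337), np.int64(177)) [583.  25.  73.] [77 76 73]
82 5 (np.int64(358), np.int64(203)) [595.  88.  21.] [221 234 210]
82 12 (np.int64(358), np.int64(201)) [573.  81.   8.] [254 254 254]
82 19 (np.int64(358), np.int64(199)) [568.  79.  10.] [254 254 254]
82 26 (np.int64(358), np.int64(197)) [559.  75.   9.] [254 254 254]
82 33 (np.int64(359), np.int64(194)) [549.  74.  11.] [254 254 254]
82 40 (np.int64(359), np.int64(192)) [580.  84.  43.] [242 241 240]
82 47 (np.int64(359), np.int64(190)) [580.  83.  50.] [147 145 142]
82 54 (np.int64(359), np.int64(188)) [579.  82.  55.] [99 98 95]
82 61 (np.int64(359), np.int64(185)) [579.  82.  64.] [105  94  87]
82 68 (np.int64(359), np.int64(183)) [577.  81.  69.] [165 114  88]
```

View pics/s2c.png

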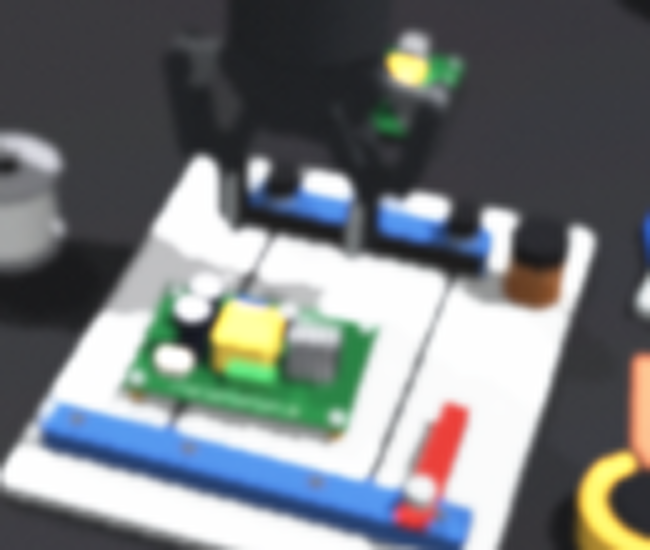

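Both the wrist and scene views put the open tips at z≈43 with the TCP reading 26, not the 15–20 I assumed. I'll close the fingers and measure again, trusting the pictures over the nominal figure.

>>> send_rows([
  {"x": 0, "y": 0, "z": 1, "roll": 0, "claw": 1},
  {"x": 0, "y": 0, "z": 1, "roll": 0, "claw": 1},
  {"x": 0, "y": 0, "z": 1, "roll": 0, "claw": 1},
  {"x": 0, "y": 0, "z": 1, "roll": 0, "claw": 1},
  {"x": 0, "y": 0, "z": 1, "roll": 0, "claw": 1},
])

```text
clock: 6.62
eef_pos: [569.8, 52.3, 36.1]
tool_rot: [-3.142, -0.0, 0.07]
force: [-1.0, 0.1, 0.4]
width: -0.1
```

```bash
cat > tip.py <<'E'
from h import *
s=ctrl.read_state();e=np.array(s["eef_pos"]);print(s["clock"],np.round(e,1),round(s["width"],1),np.round(s["tool_rot"],3))
im,d=ctrl.get_image("scene");K=np.array(ctrl.get_calibration("scene")["intrinsics"]);T=np.array(ctrl.get_calibration("scene")["T"])
vv,uu=np.mgrid[:400,:640];P=(np.linalg.inv(K)@np.stack([uu.ravel(),vv.ravel(),np.ones(uu.size)]))*d.ravel();P=(T[:3,:3]@P).T+T[:3,3]
m=(abs(P[:,0]-e[0])<60)&(abs(P[:,1]-e[1])<70)&(P[:,2]>36)&(P[:,2]<150)
Q=P[m]
for z in range(24,150,6):
    m=(P[:,2]>z)&(P[:,2]<=z+6)&(abs(P[:,0]-e[0])<60)&(abs(P[:,1]-e[1])<70)
    q=P[m]
    if len(q): print(z,len(q),"x",np.round(np.percentile(q[:,0],[5,95]),0),"y",np.round(np.percentile(q[:,1],[5,95]),0))
E
python3 tip.py
```

```text
6.6167 [569.8  52.3  36.1] -0.1 [-3.142 -0.     0.07 ]
24 178 x [511. 537.] y [ 15. 116.]
30 24 x [518. 624.] y [ 22. 118.]
36 15 x [523. 626.] y [ 17. 121.]
42 17 x [513. 628.] y [ 26. 121.]
48 15 x [578. 584.] y [46. 60.]
54 18 x [574. 583.] y [40. 65.]
60 22 x [571. 584.] y [42. 65.]
66 25 x [569. 583.] y [40. 65.]
72 24 x [576. 583.] y [40. 65.]
78 22 x [574. 583.] y [40. 66.]
84 23 x [575. 585.] y [36. 69.]
90 58 x [567. 586.] y [26. 80.]
96 81 x [562. 585.] y [20. 82.]
102 70 x [562. 587.] y [16. 89.]
108 67 x [562. 588.] y [10. 94.]
114 71 x [566. 589.] y [ 8. 96.]
120 75 x [571. 589.] y [  3. 102.]
126 92 x [572. 589.] y [  0. 110.]
132 109 x [569. 589.] y [ -3. 112.]
138 115 x [562. 591.] y [ -4. 108.]
144 100 x [567. 591.] y [ 8. 96.]
```

Closed, the tips stand about 12–13 mm above the reported TCP, so I need a TCP z of about 5. I'll descend in steps with force checks.

>>> send_rows([
  {"x": -0.3, "y": 0, "z": -1, "roll": 0, "claw": 1},
  {"x": -0.3, "y": 0, "z": -1.7, "roll": 0, "claw": 1},
  {"x": -0.3, "y": 0, "z": -2.2, "roll": 0, "claw": 1},
  {"x": -0.3, "y": 0, "z": -2.2, "roll": 0, "claw": 1},
])

```text
clock: 7.0
eef_pos: [565.7, 52.2, 12.7]
tool_rot: [3.141, 0.002, 0.07]
force: [-0.5, 0.1, 0.2]
width: 0.0
```

```bash
python3 tip.py | head -8; python3 - <<'E'
from h import *
cal=ctrl.get_calibration("wrist");im,d=ctrl.get_image("wrist")
for v in range(200,275,5): print(v,np.round(world("wrist",(318,v),d[v,318],cal=cal),1))
E
```

```text
7.0 [565.7  52.2  12.7] 0.0 [3.141e+00 2.000e-03 7.000e-02]
24 159 x [510. 578.] y [ 17. 114.]
30 45 x [524. 624.] y [ 42. 118.]
36 35 x [517. 624.] y [ 41. 120.]
42 30 x [511. 579.] y [ 40. 122.]
48 20 x [568. 579.] y [43. 65.]
54 20 x [571. 580.] y [47. 65.]
60 24 x [569. 580.] y [39. 69.]
200 [594.6  55.   11.7]
205 [591.7  54.8  11.4]
210 [588.5  54.6  10.7]
215 [585.9  54.4  11.5]
220 [582.9  54.2  11.4]
225 [580.3  54.   12.4]
230 [576.8  53.8  11.1]
235 [573.6  53.6  10.9]
240 [570.8  53.4  11.3]
245 [578.1  53.7  33.9]
250 [577.6  53.7  38.4]
255 [577.7  53.7  43.8]
260 [577.5  53.6  48.3]
265 [577.9  53.6  53.5]
270 [577.8  53.6  57.5]
```

>>> send_rows([
  {"x": 0, "y": 0, "z": -0.5, "roll": 0, "claw": 1},
  {"x": 0, "y": 0, "z": -0.9, "roll": 0, "claw": 1},
  {"x": 0, "y": 0, "z": -0.9, "roll": 0, "claw": 1},
])

```text
clock: 7.35
eef_pos: [566.1, 52.3, 4.4]
tool_rot: [3.142, 0.001, 0.07]
force: [0.0, 0.1, 0.3]
width: 0.0
```

```bash
python3 - <<'E'
from h import *
s=ctrl.read_state();print(s["eef_pos"],s["force"])
cal=ctrl.get_calibration("wrist");im,d=ctrl.get_image("wrist");cv2.imwrite("pics/w5.png",im)
for u in(310,318,326):
  for v in range(234,256,2): print(u,v,np.round(world("wrist",(u,v),d[v,u],cal=cal),1))
a=im[150:290,230:410];cv2.imwrite("pics/w5c.png",cv2.resize(a,None,fx=4,fy=4,interpolation=cv2.INTER_NEAREST))
E
```

```text
[566.1461596   52.27762904   4.36596808] [0.00835928 0.0968421  0.33552052]
310 234 [578.2  58.1  11.8]
310 236 [576.8  58.   11.3]
310 238 [576.   57.9  12.2]
310 240 [574.6  57.9  11.6]
310 242 [578.   57.8  21.6]
310 244 [577.7  57.7  23.3]
310 246 [577.9  57.6  26.1]
310 248 [577.5  57.5  27.4]
310 250 [577.2  57.5  29.1]
310 252 [577.3  57.4  31.4]
310 254 [577.7  57.3  34.3]
318 234 [578.5  53.8  11.8]
318 236 [577.8  53.8  13. ]
318 238 [576.   53.7  11.4]
318 240 [574.6  53.6  11. ]
318 242 [577.8  53.7  20.6]
318 244 [577.7  53.7  22.8]
318 246 [578.3  53.7  26.4]
318 248 [577.8  53.7  27.5]
318 250 [577.7  53.7  29.5]
318 252 [577.9  53.7  32.1]
318 254 [578.3  53.7  34.9]
326 234 [578.7  49.6  11.7]
326 236 [577.3  49.4  11. ]
326 238 [576.7  49.4  12.3]
326 240 [574.8  49.3  10.8]
326 242 [577.8  49.7  19.9]
326 244 [577.5  49.7  21.6]
326 246 [578.2  49.8  25.6]
326 248 [578.6  49.9  28.6]
326 250 [578.1  49.9  29.8]
326 252 [578.5  50.   32.7]
326 254 [577.5  49.9  32.8]
```

View pics/w5c.png

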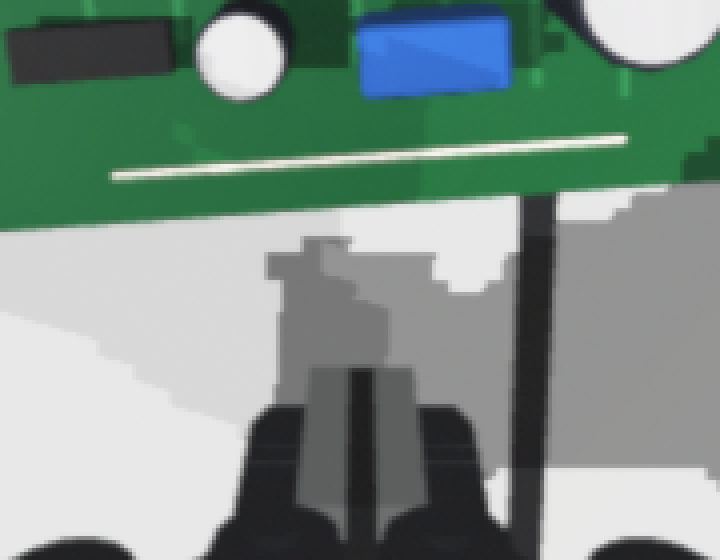

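Tips are now at z≈20, visible at (320,241), which makes them the TCP reading plus about 15.5. I go 4 mm lower (tip ~16, slab 22–24), then push.

>>> send_rows([
  {"x": 0, "y": 0, "z": -0.4, "roll": 0, "claw": 1},
  {"x": 0.6, "y": 0.04, "z": -0.4, "roll": 0, "claw": 1},
  {"x": 1.2, "y": 0.08, "z": -0.4, "roll": 0, "claw": 1},
  {"x": 1.7, "y": 0.12, "z": -0.4, "roll": 0, "claw": 1},
  {"x": 2.2, "y": 0.16, "z": -0.4, "roll": 0, "claw": 1},
])

```text
clock: 7.82
eef_pos: [589.9, 54.0, 1.2]
tool_rot: [-3.141, -0.001, 0.07]
force: [-1.3, -0.1, 0.7]
width: -0.1
```

>>> send_rows([
  {"x": 0.4, "y": 0.03, "z": 0, "roll": 0, "claw": 1},
  {"x": 0.8, "y": 0.06, "z": 0, "roll": 0, "claw": 1},
  {"x": 1.2, "y": 0.09, "z": 0, "roll": 0, "claw": 1},
  {"x": 1.6, "y": 0.12, "z": 0, "roll": 0, "claw": 1},
])

```text
clock: 8.15
eef_pos: [604.6, 55.1, 1.0]
tool_rot: [3.142, 0.001, 0.07]
force: [-1.6, -0.5, 1.3]
width: -0.0
```

```bash
cat > lk.py <<'E'
import sys
from h import *
t=sys.argv[1];s=ctrl.read_state();print(s["clock"],np.round(s["eef_pos"],1),np.round(s["force"],1))
cal=ctrl.get_calibration("wrist");im,d=ctrl.get_image("wrist");cv2.imwrite(f"pics/{t}.png",im);np.savez(f"{t}.npz",d=d,T=cal["T"],K=cal["intrinsics"])
E
python3 lk.py w6; python3 fit.py w6
```

```text
8.15 [604.6  55.1   1. ] [-1.6 -0.5  1.3]
board 24838 z 23.6 c [656.1  59.5] size x,y 79.7 109.2 ang 0.133 px 179 446 60 253
fence 16420 z 27.6 c [710.9  74. ] size x,y 13.6 168.9 ang 0.07 px 62 515 0 41
bar 876 z 35.3 c [636.3  48.8] size x,y 11.3 16.5 ang 0.106 px 320 357 202 226
stop 6996 z 26.6 c [666.5 158.2] size x,y 62.9 20.0 ang 0.08 px 39 119 42 198
plate 43025 z 11.6 c [621.1  82.1] size x,y 171.0 219.5 ang 0.081 px 8 511 38 361
```

>>> send_rows([
  {"x": -1.5, "y": -0.1, "z": 0, "roll": 0, "claw": 1},
  {"x": -1.5, "y": -1.5, "z": 3.5, "roll": 0, "claw": 1},
  {"x": -1, "y": -4, "z": 6, "roll": 0, "claw": 1},
  {"x": 2.5, "y": -6, "z": 6.2, "roll": 0, "claw": 1},
  {"x": 5.2, "y": -7.9, "z": 6.2, "roll": 0, "claw": 1},
])

```text
clock: 8.62
eef_pos: [660.1, -25.4, 66.2]
tool_rot: [3.141, -0.006, 0.07]
force: [0.9, 0.2, -0.4]
width: 0.0
```

```bash
python3 lk.py w7; python3 fit.py w7
```

```text
8.6167 [660.1 -25.4  66.2] [ 0.9  0.2 -0.4]
board 7475 z 23.6 c [658.6  58.4] size x,y 79.2 107.5 ang 0.131 px 110 281 157 269
fence 7953 z 27.6 c [716.9  72.8] size x,y 20.0 167.7 ang 0.078 px 35 303 115 148
bar 316 z 35.2 c [638.7  50. ] size x,y 12.2 16.8 ang 0.069 px 198 221 240 256
stop 2999 z 26.7 c [680.4 158.9] size x,y 86.3 24.3 ang 0.173 px 4 75 112 238
plate 16004 z 11.6 c [668.9  83.1] size x,y 159.6 214.1 ang 0.073 px 0 318 78 292
```

>>> send_rows([
  {"x": -0.4, "y": 0, "z": -2.5, "roll": 0, "claw": 1},
  {"x": -0.4, "y": 0, "z": -4.5, "roll": 0, "claw": 1},
  {"x": -0.4, "y": 0, "z": -6, "roll": 0, "claw": 1},
  {"x": -0.4, "y": 0, "z": -6.5, "roll": 0, "claw": 1},
  {"x": -0.4, "y": 0, "z": -6.5, "roll": 0, "claw": 1},
])

```text
clock: 9.08
eef_pos: [652.3, -24.0, 0.3]
tool_rot: [3.141, 0.001, 0.07]
force: [-7.3, -0.4, 19.0]
width: -0.2
```

>>> send_rows([
  {"x": -0.05, "y": 0.6, "z": 0, "roll": 0, "claw": 1},
  {"x": -0.09, "y": 1.2, "z": 0, "roll": 0, "claw": 1},
  {"x": -0.13, "y": 1.8, "z": 0, "roll": 0, "claw": 1},
  {"x": -0.17, "y": 2.3, "z": 0, "roll": 0, "claw": 1},
  {"x": -0.2, "y": 2.8, "z": 0, "roll": 0, "claw": 1},
])

```text
clock: 9.5
eef_pos: [653.6, -1.3, 0.4]
tool_rot: [3.135, -0.006, 0.068]
force: [1.2, -9.4, 12.3]
width: 0.2
```

```bash
python3 lk.py w8; python3 fit.py w8
```

```text
9.5 [ 6.536e+02 -1.300e+00  4.000e-01] [ 1.2 -9.4 12.3]
board 13260 z 23.6 c [666.7  68.9] size x,y 64.1 109.8 ang 0.113 px 39 291 165 292
fence 17468 z 27.6 c [716.4  64.1] size x,y 21.3 148.6 ang 0.073 px 0 352 103 157
bar 653 z 35.2 c [638.5  57.7] size x,y 10.8 24.1 ang 0.502 px 174 214 284 311
stop 657 z 20.9 c [652.5 145.2] size x,y 35.6 8.2 ang -0.226 px 0 18 221 287
plate 25531 z 11.6 c [701.5  62.5] size x,y 97.1 168.0 ang 0.069 px 0 372 49 252
```

>>> send_rows([
  {"x": 0, "y": 0, "z": 0.2, "roll": 0, "claw": 1},
  {"x": 0, "y": 0, "z": 0.3, "roll": 0, "claw": 1},
])

```text
clock: 9.72
eef_pos: [651.3, 3.8, 1.4]
tool_rot: [3.141, -0.001, 0.07]
force: [-0.8, -0.5, -0.8]
width: 0.2
```

```bash
python3 lk.py w9;python3 fit.py w9
```

```text
9.7167 [651.3   3.8   1.4] [-0.8 -0.5 -0.8]
board 13125 z 23.6 c [665.3  73. ] size x,y 65.5 109.2 ang 0.089 px 45 292 164 292
fence 18044 z 27.6 c [716.   67.1] size x,y 21.0 155.0 ang 0.07 px 0 365 99 151
bar 688 z 35.2 c [637.6  63.1] size x,y 14.5 20.5 ang 0.069 px 175 215 280 306
stop 1790 z 22.7 c [661.  146.5] size x,y 55.7 14.4 ang -0.23 px 0 31 174 281
plate 29285 z 11.6 c [702.6  68.6] size x,y 93.8 180.1 ang 0.073 px 0 385 44 243
```

View pics/w9.png

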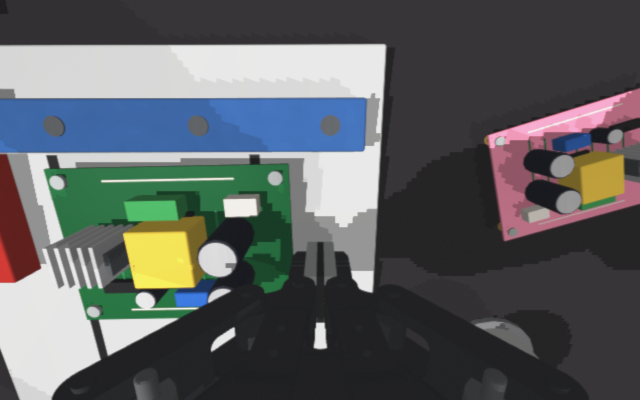

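The lift freed the drag on the plate, and the board is sliding and straightening. The picture shows its right edge at (290,230) against the fingers, with the spool and pink board clear. I keep pushing left.

>>> send_rows([
  {"x": -0.04, "y": 0.5, "z": 0.1, "roll": 0, "claw": 1},
  {"x": -0.07, "y": 1.0, "z": 0.1, "roll": 0, "claw": 1},
  {"x": -0.11, "y": 1.5, "z": 0.1, "roll": 0, "claw": 1},
  {"x": -0.14, "y": 1.9, "z": 0.1, "roll": 0, "claw": 1},
  {"x": -0.15, "y": 2.1, "z": 0.1, "roll": 0, "claw": 1},
])

```text
clock: 10.18
eef_pos: [648.8, 26.9, 1.8]
tool_rot: [-3.141, 0.0, 0.072]
force: [0.3, -0.5, -0.4]
width: 0.0
```

>>> send_rows([
  {"x": -0.01, "y": 0.12, "z": 0, "roll": 0, "claw": 1},
  {"x": -0.02, "y": 0.24, "z": 0, "roll": 0, "claw": 1},
  {"x": -0.02, "y": 0.24, "z": 0, "roll": 0, "claw": 1},
])

```text
clock: 10.43
eef_pos: [648.8, 27.9, 1.9]
tool_rot: [-3.141, 0.0, 0.071]
force: [-0.2, -0.3, 0.7]
width: -0.1
```

>>> send_rows([
  {"x": -0.01, "y": 0.15, "z": 0, "roll": 0, "claw": 1},
  {"x": -0.02, "y": 0.3, "z": 0, "roll": 0, "claw": 1},
  {"x": -0.02, "y": 0.3, "z": 0, "roll": 0, "claw": 1},
])

```text
clock: 10.68
eef_pos: [648.7, 30.5, 2.0]
tool_rot: [3.141, -0.0, 0.07]
force: [0.2, -1.8, -1.1]
width: 0.2
```

```bash
python3 -c "
from h import *
im,d=ctrl.get_image('scene');cv2.imwrite('pics/scene3.png',im);np.save('scene3.npy',d)";python3 fit.py scene3; python3 lk.py w10;python3 fit.py w10
```

```text
board 426 z 21.7 c [662.4  98.1] size x,y 74.5 108.2 ang 0.09 px 328 377 207 235
fence 690 z 25.1 c [720.6  90.9] size x,y 32.0 194.7 ang 0.067 px 299 383 221 250
bar 158 z 27.7 c [527.7  76.4] size x,y 22.3 86.0 ang 0.057 px 348 379 178 189
stop 84 z 24.9 c [665.9 162.2] size x,y 49.9 12.8 ang 0.09 px 374 382 221 236
plate 2400 z 9.4 c [618.5  83. ] size x,y 273.7 219.1 ang 0.073 px 290 407 188 262
10.7333 [648.7  30.4   2.1] [ 0.1  0.  -0.1]
board 13331 z 23.6 c [664.9  98.8] size x,y 66.4 109.6 ang 0.037 px 49 294 156 292
fence 20143 z 27.6 c [715.6  74.1] size x,y 21.3 168.8 ang 0.073 px 18 430 97 150
bar 707 z 35.2 c [637.4  90.1] size x,y 14.4 20.8 ang 0.07 px 174 215 275 301
stop 4525 z 27.0 c [678.5 160.2] size x,y 87.1 19.6 ang 0.104 px 0 71 92 280
plate 23013 z 11.6 c [738.3  80.1] size x,y 38.6 201.6 ang -0.02 px 0 445 43 134
```

>>> send_rows([
  {"x": -0.01, "y": 0.1, "z": 0, "roll": 0, "claw": 1},
  {"x": -0.01, "y": 0.2, "z": 0, "roll": 0, "claw": 1},
  {"x": -0.01, "y": 0.2, "z": 0, "roll": 0, "claw": 1},
])

```text
clock: 11.03
eef_pos: [648.7, 30.9, 2.0]
tool_rot: [3.14, 0.0, 0.069]
force: [0.2, -4.9, -0.5]
width: -0.4
```

The force rose to −4.9 N with almost no motion, so the board is against the stop. Now I go to the near edge to seat it on the fence.

>>> send_rows([
  {"x": 0, "y": -1.2, "z": 0, "roll": 0, "claw": 1},
  {"x": -0.5, "y": -1.2, "z": 3.8, "roll": 0, "claw": 1},
  {"x": -3, "y": 1, "z": 6, "roll": 0, "claw": 1},
  {"x": -5.6, "y": 4, "z": 6, "roll": 0, "claw": 1},
  {"x": -5.8, "y": 6.0, "z": 6, "roll": 0, "claw": 1},
])

```text
clock: 11.45
eef_pos: [586.2, 95.3, 63.4]
tool_rot: [-3.139, 0.003, 0.072]
force: [-1.2, 0.7, 0.1]
width: 0.1
```

```bash
python3 lk.py w11;python3 fit.py w11
```

```text
11.45 [586.2  95.3  63.4] [-1.2  0.7  0.1]
board 13770 z 23.6 c [657.9  99.6] size x,y 79.4 109.8 ang 0.035 px 230 416 43 181
fence 9814 z 27.6 c [713.1  74.8] size x,y 17.3 167.9 ang 0.071 px 222 524 0 35
bar 390 z 35.6 c [637.3  90.6] size x,y 8.7 17.5 ang 0.072 px 319 347 145 159
stop 2525 z 27.0 c [666.3 161.6] size x,y 62.4 15.4 ang 0.072 px 201 233 37 147
plate 12112 z 11.6 c [623.3 163.3] size x,y 194.2 57.7 ang 0.073 px 163 273 0 284
```

>>> send_rows([
  {"x": 0, "y": -1.2, "z": -2.5, "roll": 0, "claw": 1},
  {"x": 0, "y": -1.2, "z": -4.5, "roll": 0, "claw": 1},
  {"x": 0, "y": -1.2, "z": -5.7, "roll": 0, "claw": 1},
  {"x": 0, "y": -1.2, "z": -6, "roll": 0, "claw": 1},
  {"x": 0, "y": -1.2, "z": -6, "roll": 0, "claw": 1},
])

```text
clock: 11.92
eef_pos: [590.1, 80.7, 1.5]
tool_rot: [-3.141, 0.002, 0.07]
force: [0.3, 0.4, 0.5]
width: -0.0
```

>>> send_rows([
  {"x": 0.6, "y": 0.04, "z": 0, "roll": 0, "claw": 1},
  {"x": 1.1, "y": 0.08, "z": 0, "roll": 0, "claw": 1},
  {"x": 1.5, "y": 0.11, "z": 0, "roll": 0, "claw": 1},
  {"x": 1.9, "y": 0.14, "z": 0, "roll": 0, "claw": 1},
  {"x": 2.1, "y": 0.15, "z": 0, "roll": 0, "claw": 1},
])

```text
clock: 12.33
eef_pos: [611.8, 81.9, 2.3]
tool_rot: [3.141, 0.001, 0.07]
force: [-2.0, -0.4, 2.2]
width: 0.3
```

>>> send_rows([
  {"x": 0.15, "y": 0.01, "z": 0, "roll": 0, "claw": 1},
  {"x": 0.3, "y": 0.02, "z": 0, "roll": 0, "claw": 1},
  {"x": 0.3, "y": 0.02, "z": 0, "roll": 0, "claw": 1},
])

```text
clock: 12.58
eef_pos: [611.9, 81.8, 1.8]
tool_rot: [3.141, 0.006, 0.07]
force: [-5.9, -1.9, 5.3]
width: 0.0
```

>>> send_rows([
  {"x": 0.1, "y": 0, "z": 0, "roll": 0, "claw": 1},
  {"x": 0.2, "y": 0.01, "z": 0, "roll": 0, "claw": 1},
  {"x": 0.2, "y": 0.01, "z": 0, "roll": 0, "claw": 1},
])

```text
clock: 12.83
eef_pos: [612.0, 81.7, 1.7]
tool_rot: [3.141, 0.009, 0.07]
force: [-9.7, -0.9, 7.3]
width: 0.0
```

```bash
python3 lk.py w12;python3 fit.py w12
```

```text
12.8333 [612.   81.7   1.7] [-9.7 -0.9  7.3]
board 24529 z 23.6 c [662.4  99.2] size x,y 79.0 109.6 ang 0.07 px 151 420 70 247
fence 26113 z 27.6 c [715.3  74.2] size x,y 21.4 168.5 ang 0.073 px 133 585 3 67
bar 901 z 35.2 c [641.8  90.1] size x,y 11.4 16.6 ang 0.07 px 287 324 204 228
stop 5084 z 26.9 c [666.2 160.8] size x,y 62.8 15.1 ang 0.07 px 111 170 69 218
plate 14176 z 11.6 c [625.9 163. ] size x,y 146.7 57.9 ang 0.073 px 73 227 69 340
```

>>> send_rows([
  {"x": -1.5, "y": -0.1, "z": 0, "roll": 0, "claw": 1},
  {"x": -1.5, "y": -1.5, "z": 3.8, "roll": 0, "claw": 1},
  {"x": -0.5, "y": -4.5, "z": 6, "roll": 0, "claw": 1},
  {"x": 2.5, "y": -6.3, "z": 6, "roll": 0, "claw": 1},
  {"x": 4.5, "y": -6.4, "z": 6, "roll": 0, "claw": 1},
])

```text
clock: 13.3
eef_pos: [665.6, 11.4, 64.8]
tool_rot: [3.137, -0.007, 0.064]
force: [1.3, -1.3, -0.6]
width: -0.0
```

```bash
python3 lk.py w13;python3 fit.py w13
```

```text
13.3 [665.6  11.4  64.8] [ 1.3 -1.3 -0.6]
board 7667 z 23.6 c [663.1  99. ] size x,y 78.9 109.7 ang 0.073 px 104 274 163 271
fence 8249 z 27.6 c [716.7  74. ] size x,y 20.8 168.2 ang 0.074 px 90 358 128 162
bar 335 z 35.2 c [643.  91.] size x,y 12.2 17.8 ang 0.061 px 190 215 243 259
stop 2279 z 27.1 c [679.3 162.1] size x,y 85.9 19.8 ang 0.152 px 62 119 128 252
plate 18372 z 11.6 c [673.9  85.9] size x,y 149.3 218.6 ang 0.072 px 39 372 91 290
```

>>> send_rows([
  {"x": -0.3, "y": 0, "z": -2.5, "roll": 0, "claw": 1},
  {"x": -0.3, "y": 0, "z": -4.5, "roll": 0, "claw": 1},
  {"x": -0.3, "y": 0, "z": -5.7, "roll": 0, "claw": 1},
  {"x": -0.3, "y": 0, "z": -6, "roll": 0, "claw": 1},
  {"x": -0.3, "y": 0, "z": -6, "roll": 0, "claw": 1},
])

```text
clock: 13.77
eef_pos: [658.1, 18.7, 1.4]
tool_rot: [-3.141, 0.001, 0.071]
force: [-0.7, -0.2, 0.2]
width: 0.2
```

>>> send_rows([
  {"x": -0.04, "y": 0.5, "z": 0, "roll": 0, "claw": 1},
  {"x": -0.07, "y": 0.9, "z": 0, "roll": 0, "claw": 1},
  {"x": -0.08, "y": 1.1, "z": 0, "roll": 0, "claw": 1},
  {"x": -0.09, "y": 1.2, "z": 0, "roll": 0, "claw": 1},
])

```text
clock: 14.1
eef_pos: [658.2, 31.4, 2.6]
tool_rot: [-3.141, -0.001, 0.072]
force: [-0.2, -0.6, 0.3]
width: -0.1
```

>>> send_rows([
  {"x": 0, "y": 0.1, "z": 0, "roll": 0, "claw": 1},
  {"x": 0, "y": 0.2, "z": 0, "roll": 0, "claw": 1},
  {"x": 0, "y": 0.2, "z": 0, "roll": 0, "claw": 1},
])

```text
clock: 14.35
eef_pos: [658.2, 31.5, 2.5]
tool_rot: [3.141, -0.001, 0.07]
force: [0.2, -3.0, 2.3]
width: -0.0
```

>>> send_rows([
  {"x": 0, "y": 0.1, "z": 0, "roll": 0, "claw": 1},
  {"x": 0, "y": 0.2, "z": 0, "roll": 0, "claw": 1},
  {"x": 0, "y": 0.2, "z": 0, "roll": 0, "claw": 1},
])

```text
clock: 14.6
eef_pos: [658.2, 31.8, 2.4]
tool_rot: [3.139, -0.001, 0.069]
force: [0.1, -4.2, 3.5]
width: -0.1
```

>>> send_rows([
  {"x": 0, "y": -1.2, "z": 0, "roll": 0, "claw": 1},
  {"x": 0, "y": -1.2, "z": 4, "roll": 0, "claw": 1},
  {"x": -3, "y": -1, "z": 7, "roll": 0, "claw": 1},
  {"x": -7, "y": 0, "z": 8, "roll": 0, "claw": 1},
  {"x": -11, "y": 1.5, "z": 8, "roll": 0, "claw": 1},
])

```text
clock: 15.02
eef_pos: [551.2, 47.3, 84.5]
tool_rot: [-3.141, -0.006, 0.067]
force: [-0.9, 1.2, -1.0]
width: 0.2
```

>>> send_rows([
  {"x": -4, "y": 1.4, "z": 0, "roll": 0, "claw": 1},
  {"x": -6, "y": 2.6, "z": 0, "roll": 0, "claw": 1},
  {"x": -6.3, "y": 2.6, "z": 0, "roll": 0, "claw": 1},
  {"x": -6.3, "y": 2.6, "z": 0, "roll": 0, "claw": 1},
])

```text
clock: 15.35
eef_pos: [485.4, 75.5, 82.2]
tool_rot: [-3.141, 0.001, 0.073]
force: [0.0, 0.1, -0.2]
width: 0.2
```

```bash
python3 look.py w14;python3 fit.py w14
```

```text
15.35 [485.4  75.5  82.2] [-3.141e+00  1.000e-03  7.300e-02] 0.2
bar_face 0.63 [571.3  96.3] [581.8 -83.3  29.5] atZ [583.7 -97.2  12. ]
bar_face 0.31 [325.1  40.7] [606.3  80.4  12.3] atZ [606.4  80.4  12. ]
flux_jar 0.69 [205.3 154.1] [529.5 150.4  49.3] atZ [523.6 164.4  12. ]
board 1096 z 23.6 c [623.7  96.6] size x,y 3.2 108.7 ang 0.072 px 214 389 0 6
fence none
bar 3889 z 30.1 c [519.5  74.8] size x,y 20.7 128.2 ang 0.073 px 232 416 158 187
stop none
plate 18486 z 11.6 c [579.8  79. ] size x,y 90.7 93.3 ang 0.073 px 255 395 9 148
```

View pics/w14.png

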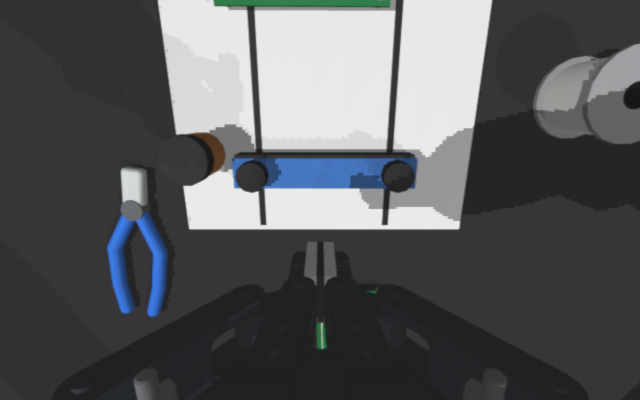

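The bar is at (324,172) with the jar clear to its left at (190,158), and the closed fingers are behind the bar's middle. I lower and push.

>>> send_rows([
  {"x": -0.2, "y": 0, "z": -3.5, "roll": 0, "claw": 1},
  {"x": -0.2, "y": 0, "z": -6, "roll": 0, "claw": 1},
  {"x": -0.2, "y": 0, "z": -7.5, "roll": 0, "claw": 1},
  {"x": -0.2, "y": 0, "z": -7.9, "roll": 0, "claw": 1},
  {"x": -0.2, "y": 0, "z": -7.9, "roll": 0, "claw": 1},
])

```text
clock: 16.07
eef_pos: [484.6, 74.0, 1.9]
tool_rot: [3.141, 0.002, 0.07]
force: [-0.6, 1.3, -0.0]
width: -0.1
```

>>> send_rows([
  {"x": 0.8, "y": 0.06, "z": 0, "roll": 0, "claw": 1},
  {"x": 1.6, "y": 0.12, "z": 0, "roll": 0, "claw": 1},
  {"x": 2.4, "y": 0.17, "z": 0, "roll": 0, "claw": 1},
  {"x": 3.2, "y": 0.23, "z": 0, "roll": 0, "claw": 1},
  {"x": 4.0, "y": 0.29, "z": 0, "roll": 0, "claw": 1},
])

```text
clock: 16.48
eef_pos: [525.6, 77.3, 3.7]
tool_rot: [3.141, 0.0, 0.07]
force: [-3.8, -1.3, 2.3]
width: 0.3
```

>>> send_rows([
  {"x": 0.9, "y": 0.07, "z": 0, "roll": 0, "claw": 1},
  {"x": 1.8, "y": 0.13, "z": 0, "roll": 0, "claw": 1},
  {"x": 2.7, "y": 0.2, "z": 0, "roll": 0, "claw": 1},
  {"x": 3.6, "y": 0.26, "z": 0, "roll": 0, "claw": 1},
  {"x": 4.3, "y": 0.31, "z": 0, "roll": 0, "claw": 1},
])

```text
clock: 16.9
eef_pos: [569.6, 80.6, 3.3]
tool_rot: [-3.141, -0.001, 0.07]
force: [-3.8, 0.2, 2.8]
width: 0.2
```

>>> send_rows([
  {"x": 0.4, "y": 0.03, "z": 0, "roll": 0, "claw": 1},
  {"x": 0.8, "y": 0.06, "z": 0, "roll": 0, "claw": 1},
  {"x": 1.1, "y": 0.08, "z": 0, "roll": 0, "claw": 1},
  {"x": 1.4, "y": 0.1, "z": 0, "roll": 0, "claw": 1},
  {"x": 1.6, "y": 0.12, "z": 0, "roll": 0, "claw": 1},
])

```text
clock: 17.32
eef_pos: [584.2, 81.7, 3.0]
tool_rot: [3.142, -0.0, 0.07]
force: [-3.6, -0.8, 2.4]
width: 0.1
```

```bash
python3 lk.py w15;python3 fit.py w15
```

```text
17.3167 [584.2  81.7   3. ] [-3.6 -0.8  2.4]
board 28305 z 23.6 c [661.   99.3] size x,y 76.6 109.5 ang 0.07 px 148 428 0 191
fence 486 z 35.2 c [642.3  90.4] size x,y 7.3 16.8 ang 0.07 px 289 328 142 159
bar 8675 z 30.1 c [607.3  81.2] size x,y 21.6 127.9 ang 0.07 px 182 466 207 251
stop 5561 z 26.9 c [664.5 160.5] size x,y 59.2 15.2 ang 0.08 px 106 168 0 156
plate 19102 z 11.7 c [675.8   5.9] size x,y 72.3 62.7 ang 0.15 px 428 580 0 169
```

>>> send_rows([
  {"x": 0.12, "y": 0.01, "z": 0, "roll": 0, "claw": 1},
  {"x": 0.24, "y": 0.02, "z": 0, "roll": 0, "claw": 1},
  {"x": 0.3, "y": 0.02, "z": 0, "roll": 0, "claw": 1},
  {"x": 0.3, "y": 0.02, "z": 0, "roll": 0, "claw": 1},
])

```text
clock: 17.7
eef_pos: [587.1, 81.9, 3.0]
tool_rot: [-3.142, -0.0, 0.07]
force: [-2.6, -0.2, 1.6]
width: -0.3
```

>>> send_rows([
  {"x": 0.1, "y": 0.01, "z": 0, "roll": 0, "claw": 1},
  {"x": 0.2, "y": 0.01, "z": 0, "roll": 0, "claw": 1},
  {"x": 0.2, "y": 0.01, "z": 0, "roll": 0, "claw": 1},
])

```text
clock: 17.95
eef_pos: [588.2, 82.0, 3.0]
tool_rot: [3.141, 0.002, 0.07]
force: [-4.0, -0.2, 2.6]
width: -0.1
```

>>> send_rows([
  {"x": 0.1, "y": 0.01, "z": 0, "roll": 0, "claw": 1},
  {"x": 0.2, "y": 0.01, "z": 0, "roll": 0, "claw": 1},
  {"x": 0.2, "y": 0.01, "z": 0, "roll": 0, "claw": 1},
])

```text
clock: 18.2
eef_pos: [588.2, 81.9, 2.8]
tool_rot: [3.141, 0.006, 0.071]
force: [-8.0, 0.1, 6.2]
width: 0.1
```

>>> send_rows([
  {"x": 0.1, "y": 0.01, "z": 0, "roll": 0, "claw": 1},
  {"x": 0.15, "y": 0.01, "z": 0, "roll": 0, "claw": 1},
  {"x": 0.15, "y": 0.01, "z": 0, "roll": 0, "claw": 1},
])

```text
clock: 18.45
eef_pos: [588.1, 81.9, 2.8]
tool_rot: [3.141, 0.008, 0.071]
force: [-11.8, -0.3, 9.2]
width: 0.1
```

The bar stalled at x=588 and the force rose to 12 N, so it bears on the board. I retreat and check.

>>> send_rows([
  {"x": -1.5, "y": -0.1, "z": 0, "roll": 0, "claw": 1},
  {"x": -3, "y": -0.2, "z": 1, "roll": 0, "claw": 1},
  {"x": -3, "y": -0.2, "z": 5, "roll": 0, "claw": 1},
  {"x": -3, "y": -0.2, "z": 9, "roll": 0, "claw": 1},
  {"x": -3, "y": -0.2, "z": 13, "roll": 0, "claw": 1},
])

```text
clock: 18.87
eef_pos: [563.7, 80.4, 134.5]
tool_rot: [-3.141, -0.002, 0.07]
force: [1.5, 0.5, 1.2]
width: -0.1
```

>>> send_rows([
  {"x": 4, "y": 0, "z": 2, "roll": 0, "claw": 1},
  {"x": 6, "y": 0, "z": 4, "roll": 0, "claw": 1},
  {"x": 6, "y": 0, "z": 4, "roll": 0, "claw": 1},
  {"x": 6, "y": 0, "z": 4, "roll": 0, "claw": 1},
])

```text
clock: 19.2
eef_pos: [625.8, 80.3, 174.8]
tool_rot: [-3.141, -0.007, 0.069]
force: [-0.3, 0.1, -0.9]
width: -0.1
```

```bash
python3 look.py w16;python3 fit.py w16
```

```text
19.2 [625.8  80.3 174.8] [-3.141 -0.007  0.069] -0.1
board_center 0.94 [301.7 153.6] [662.7  99.9  44.9] atZ [659.9 101.1  23. ]
board_center 0.78 [515.1 120.1] [ 707.8 -109.3   22.7] atZ [ 707.7 -109.1   23. ]
fence_face 0.76 [318.6 108.9] [704.7  86.7  27.2] atZ [705.1  86.8  12. ]
fence_face 0.32 [248.4 141.3] [668.7 155.4  24.2] atZ [667.5 158.2  12. ]
stop_face 0.77 [248.5 143.2] [667.1 154.8  26.3] atZ [665.6 158.1  12. ]
stop_face 0.32 [302.9 153.1] [663.2  98.8  44.5] atZ [659.2 100.4  12. ]
bar_face 0.63 [321.  183.8] [630.1  79.1  24.7] atZ [627.2  78.8  12. ]
bar_face 0.26 [ 32.4 229.9] [560.7 382.8  34. ] atZ [550.4 405.1  12. ]
flux_jar 0.77 [243.9 264.8] [537.8 156.6  39.3] atZ [522.6 163.3  12. ]
board 4972 z 23.6 c [662.2  99.3] size x,y 79.7 109.2 ang 0.08 px 248 357 111 190
fence 3785 z 27.6 c [715.1  73.8] size x,y 20.9 167.6 ang 0.069 px 245 420 87 110
bar 1713 z 30.1 c [611.   81.2] size x,y 20.8 127.6 ang 0.069 px 257 379 193 212
stop 1044 z 27.1 c [678.2 162.3] size x,y 86.3 14.6 ang 0.1 px 229 250 85 174
plate 18448 z 11.6 c [619.7  82.3] size x,y 256.8 218.8 ang 0.072 px 206 428 63 292
```

View pics/w16.png

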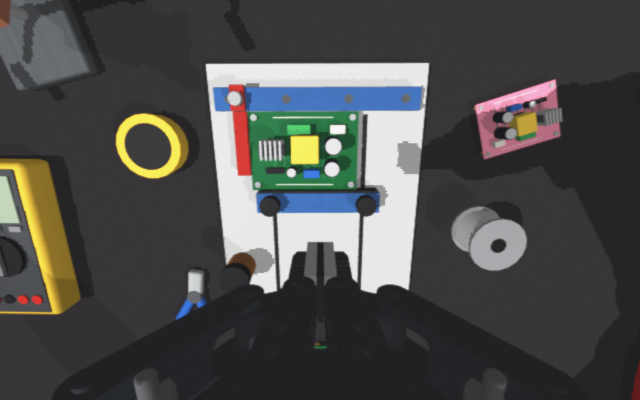

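```bash
python3 - <<'E'
from h import *
im,d=ctrl.get_image("scene")
a=cv2.imread("pics/scene0.png")
for q in("flux_jar","solder_spool","spray_can","solder_tin","cutters","multimeter"):
    r=ctrl.place_of("scene",q);print(q,[(round(x["confidence"],2),np.round(world("scene",x["uv"],z=12 if q=="flux_jar" else 0),0)) for x in r[:1]])
print(ctrl.read_state()["force"]);print(ctrl.finish_job())
E
```

```text
flux_jar [(0.61, array([543., 176.,  12.]))]
solder_spool [(0.96, array([ 583., -104.,   -0.]))]
spray_can [(0.59, array([ 657., -400.,    0.]))]
solder_tin [(0.75, array([657., 265.,   0.]))]
cutters [(0.71, array([454., 219.,   0.]))]
multimeter [(0.7, array([546., 422.,   0.]))]
[-0.07135223  0.00793559 -0.37913143]
the job is handed in; nothing more can be done
None
```

The green board is seated against the blue fence and the red end stop, and the clamp bar bears on its near edge. I handed the job in at about 19.6 s.

**How it went:** With closed fingertips I pushed the board in four stages: toward the fence, left to the stop, flush to the fence, and left again to confirm. Then I slid the clamp bar up.

**Last checks:**
- **Board:** its centre is at (662, 99), against a goal of (662, 98). Its angle was 0.070–0.073 rad in the close views, against 0.073 for the jig. The final, farther view read 0.080.
- **Seating:** the board stopped dead against the stop at 4–5 N and against the fence at about 10 N. The bar stopped dead against the board at about 12 N.
- **Picture:** the last wrist view shows fence, stop and bar all adjoining the board.
- **Clearance:** the tool finished about 19 cm up with no force on it.

**What disagreed or went wrong:**
- **Fingertip height:** the cameras showed the closed tips about 15 mm above the reported TCP, not 11 mm ahead of it. Because of this, my first push with half-open fingers passed over the board's near edge, and may have reached above some components. It met no force and the board did not move.
- **Plate contact:** one descent pressed on the base plate with about 19 N. I lifted at once.
- **Bystanders:** the spool reads within about 3 mm of its first position. The jar's wrist reading is steady. Its last scene reading differs by about 20 mm, which I put down to that view's poor estimate. I did not compare the other bystanders with their starting positions.

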